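Put the black stamp away and poise the red stamp over the form

ROBOT

A 6-joint arm with a two-finger parallel gripper is mounted at the origin on a cart in front of the work surface, level with it; the furniture and walls round the work are solid. World frame = base frame: x ahead of the robot, y to its left, z up, the work surface at z = 0. Lengths are in m, angles in degrees, forces in N, time in s.
With the tool pointing down it reaches from about 0.4 to 0.825 m from the base axis. Payload 7 kg.
Tool frame: the origin (TCP) lies midway between the tips of the shut fingers; the grasp point (between the pads) lies 19 mm behind it; z points along the fingers, y is the line along which they close (so a half turn about z gives the same grasp; the last joint's range is limited). The gripper opens to 88 mm and grips with 3 to 60 N. Pads are 19 mm wide; open, the fingers measure 130 mm over their backs; the gripper's body (78 mm by 193 mm) begins 47 mm behind the grasp point.
Start: joints at [-57.806, 20.546, 0.682, 0, -70.136, -16.507], TCP at [0.182, -0.65, 0.227] pointing down, gripper open.
Joint ranges: [-176.03, 176.03], [-82.01, 121.73], [-58.28, 71.71], [-173.87, 95.51], [-174.79, -0.11], [-173.66, 173.66]. Speed limits (degrees/s): [136.94, 136.94, 172.46, 180, 180, 180].

INTERFACE

Orientations are given as [roll, pitch, yaw] about the fixed x, y, z axes, in that order (R = Rz(yaw) Ry(pitch) Rx(roll)).
In Python, from plant import ctrl gives the robot as it stands. The module is installed in compiled form; this text tells all that it offers.
- The arm moves only by the tool send_rows, never from a script. Its argument "plan" is a list that holds one entry, the list of rows, each a list of 6 numbers: the shift along the tool's x, y, z in fractions of the full range, 1 being 60 cm, then the turn, a rotation vector about the tool's x, y, z in a scale on which 1.0 is 90 degrees. A call has 1 to 8 rows; each row is the pose to reach, as a shift and turn from the pose commanded when the call began, along the tool's axes at that moment; what a row does not reach only later rows make up. A row lasts 1/12 s, in which the tool goes at most 41.7 mm and 7.16 degrees, less where a joint would pass 70% of its speed; a pose out of reach is approached as far as the arm can. A call with a gripper value outside its range is refused whole. "fingers" is the opening, from 0 (shut) to 1 (fully open), set as the call begins (left out, the last holds). The fingers move at their own pace and stop on an object; the grip force is fixed at half the most. Time passes only in rows, so rows that repeat a pose let the fingers close. It gives the time, the measured TCP pose, the force, the opening and the grip force at its end, in the units of the state.
- ctrl.get_obs(): the state, without advancing time (a new reading comes with each control period).
- ctrl.snapshot(name): name is "scene" or "top"; returns a dict with "img" (420x560x3 uint8, red, green, blue), "K" (3x3 intrinsics, pixels), "pose" (4x4, takes a point from camera to world coordinates). Camera axes: x right, y down, z forward; pixel columns grow to the right and rows downward; lengths in m; the calibration is good to about 2 mm. A picture is of the moment at which its call begins. There is no depth.
- ctrl.close_job(): hands the job in; it is judged then, once.
The state is a dict: "clock": time; "joint_pos": joint angles; "qvel": joint speeds; "tau": joint torques, N m; "tool_pos": TCP position; "orientation": TCP orientation; "force": force on the tool from outside, world axes, zero at the start; "moment": the same for the moment, N m; "opening": finger opening in m; "gripper_force": force on a finger pad.
Only numpy, scipy, OpenCV 4.12 (cv2) and the standard library are available. Lean on these libraries where they do the work, as an engineer would, in place of code of your own. Each camera call takes 0.05 s, during which the arm holds its last target. There are 200 camera calls.

TASK

The black-handled stamp was left standing on the clipboard's form: put it away first, upright in the black tray, and let go of it. Then take the red-handled stamp, carry it over the long white toner box and finish holding it about 1 cm above the red frame printed on the form, upright, centred in the frame and lined up with it (either way round), ready to stamp. Keep holding it there at the end, never let the red stamp touch the clipboard or its form, and leave the toner box, ink pad and sticky notes where they are.

Things in the scene. Friction and masses are not known exactly. Their poses are not given: they have to be found in the camera images.
- black_stamp: Hand stamp, turned black handle on a brown wooden base, loose, 60 g, 70 mm tall. Origin: centre of the base's underside; z up through the handle. Base 24 mm along x, 58 mm along y, 18 mm high; round handle on its middle from z = 18 to 70 mm, at most 24 mm thick (knob widest near z = 55 mm). Starts standing on the form's red frame.
- red_stamp: Hand stamp, turned red handle on a brown wooden base, loose, 60 g, 70 mm tall. Origin: centre of the base's underside; z up through the handle. Base 24 mm along x, 46 mm along y, 18 mm high; handle as on the black stamp (z = 18 to 70 mm, at most 24 mm thick). Starts standing on the desk, on the robot's left of the toner box.
- black_tray: Open black tray, fixed to the desk, 100 mm along x, 70 mm along y, 20 mm high, walls and floor 3 mm (inside 94 x 64 mm). Origin: centre of its underside, on the desk. Stands next to the red tray; which is left and which right varies.
- red_tray: Open red tray, same shape as the black tray, fixed, empty; nothing goes into it.
- clipboard: Brown clipboard, fixed to the desk, 200 mm along x, 150 mm along y, with a white form on it whose surface is 6 mm above the desk; a steel clip at its +x end is 16 mm high. Origin: centre of its underside.
- frame (a point): Centre of the red rectangular frame printed on the form, on the paper's surface, 6 mm above the desk; 20 mm toward -y from the clipboard's middle. Inside the frame measures 38 mm along x and 60 mm along y, so the red stamp's y axis is to lie along this y axis, either way round. z up.
- toner_box: Long white toner carton, loose, 70 mm along its x, 401 mm along its y, 62 mm high. Origin: centre of its underside. It lies with its y axis roughly along the world's x, as a wall between the clipboard (robot's right) and the trays and red stamp (robot's left). Not to be moved.
- ink_pad: Dark blue flat closed ink pad, 83 x 120 x 15 mm, beyond the clipboard on the right. Bystander, not to be moved.
- sticky_notes: Multicoloured block of sticky notes, 75 x 76 x 32 mm, beyond the trays. Bystander, not to be moved.
Not all that is in view belongs to the job. Leave any blue or turquoise look-alike of the red_stamp alone.

How it is judged:
By the outcome, as a careful person would: the job done as asked, in the order asked, and still so for the second after the job is handed in, while the arm keeps its last pose, push and grip.
It also fails if it takes over 69 s, if anything falls off the work surface, if the arm or the gripper's body presses on something with over 40 N, if the wrist force passes 120 N, or if a joint passes its speed limit or range.

## Working session

There is one attempt and no reset: what is moved stays moved. The work goes in short steps, Python scripts to look and compute and a tool call to move; the robot and the scene stay as the last step left them, time stands still between calls to the robot, and variables do not carry over. Pictures are saved under pics/ and viewed, at most 10 in all, crops included, and the job is handed in when it is done.

Besides the shell and the picture viewer there is one more tool, called in YAML: its name, and indented under it one key for each argument. send_rows: Moves the arm, as the interface text tells. Its arguments: {"type":"object","properties":{"plan":{"type":"array","items":{"type":"array","items":{"type":"array","items":{"type":"number"}}}},"fingers":{"type":"number"}},"required":["plan"]}

```bash
mkdir -p pics; python3 - <<'E'
from plant import ctrl
import cv2,numpy as np
for n in("scene","top"):
    s=ctrl.snapshot(n);cv2.imwrite(f"pics/{n}0.png",s["img"][:,:,::-1]);print(n,s["K"].tolist(),np.round(s["pose"],4).tolist())
print(ctrl.get_obs())
E
```

```text
scene [[427.4143458586917, 0.0, 287.5106580758918], [0.0, 427.4143458586917, 212.18370518814248], [0.0, 0.0, 1.0]] [[-0.7114, -0.4697, 0.5228, 0.0193], [-0.7026, 0.4922, -0.514, 0.544], [-0.0159, -0.7329, -0.6801, 0.7671], [0.0, 0.0, 0.0, 1.0]]
top [[475.3998735239079, 0.0, 278.71081799037535], [0.0, 475.3998735239079, 209.65333003806674], [0.0, 0.0, 1.0]] [[-0.0212, -0.9897, 0.1412, 0.3575], [-0.9998, 0.0214, -0.0003, 0.0324], [-0.0028, -0.1412, -0.99, 1.3818], [0.0, 0.0, 0.0, 1.0]]
{'clock': 0.1, 'joint_pos': array([-5.78053222e+01,  2.05868241e+01,  6.38783996e-01, -1.65539633e-02,
       -7.01361057e+01, -1.65071276e+01]), 'qvel': array([ 0.00060661, -0.17504928,  0.12201287,  0.07447724,  0.00328165,
       -0.0092232 ]), 'tau': array([-1.88704427e-03, -5.84162915e+01,  2.93749988e+01,  7.01548800e+00,
        1.01368886e-02, -6.72695614e-05]), 'tool_pos': array([ 0.18236419, -0.64944283,  0.22572401]), 'orientation': array([ 1.79914900e+02, -8.98951959e-03, -1.64318079e+02]), 'force': array([ 0.06409991, -0.64575771, -0.52080062]), 'moment': array([ 0.04193035, -0.03147418,  0.01678417]), 'gripper_force': 0.0, 'opening': 0.08767510694595695}
```

View pics/scene0.png

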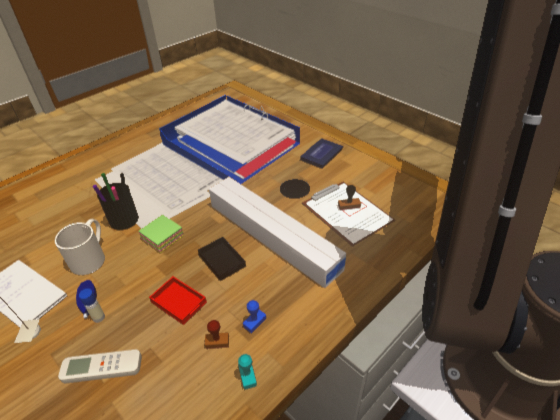

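View pics/top0.png

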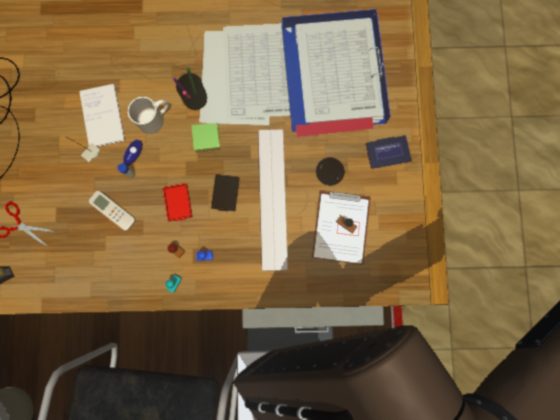

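The images show the black stamp at scene (348,200) / top (347,223), standing on the form. Candidates for the red stamp are the brown-base dark-red one at scene (215,335) / top (177,249), which I choose; the blue one at (253,317) / (204,255); and the turquoise one at (246,370) / (173,283). The black tray is at top (225,193) and the red tray at (178,202).

```bash
cat > h.py <<'E'
import cv2,numpy as np
def ray(s,px,z):
    d=s["pose"][:3,:3]@np.linalg.inv(s["K"])@np.array([px[0],px[1],1.]);o=s["pose"][:3,3]
    return o+d*(z-o[2])/d[2]
def proj(s,P):
    p=s["K"]@(s["pose"][:3,:3].T@(np.array(P)-s["pose"][:3,3]));return p[:2]/p[2]
E
python3 - <<'E'
from plant import ctrl
from h import *
t=ctrl.snapshot("top");s=ctrl.snapshot("scene")
def crop(im,x,y,w,h,k):
    return cv2.resize(im[y:y+h,x:x+w],None,fx=k,fy=k,interpolation=cv2.INTER_CUBIC)
a=crop(t["img"],305,185,80,60+20,5);b=crop(t["img"],150,230,80,40,5)
c=crop(s["img"],300,170,100,80,4);d=crop(s["img"],190,290,100,60,4)
m=np.vstack([np.hstack([a,c[:320].copy() if 0 else np.vstack([c,np.zeros((80,400,3),np.uint8)])]),np.hstack([b,d[:200]])])
print(m.shape);cv2.imwrite("pics/m1.png",m[:600,:800,::-1])
E
```

```text
(600, 800, 3)
```

View pics/m1.png

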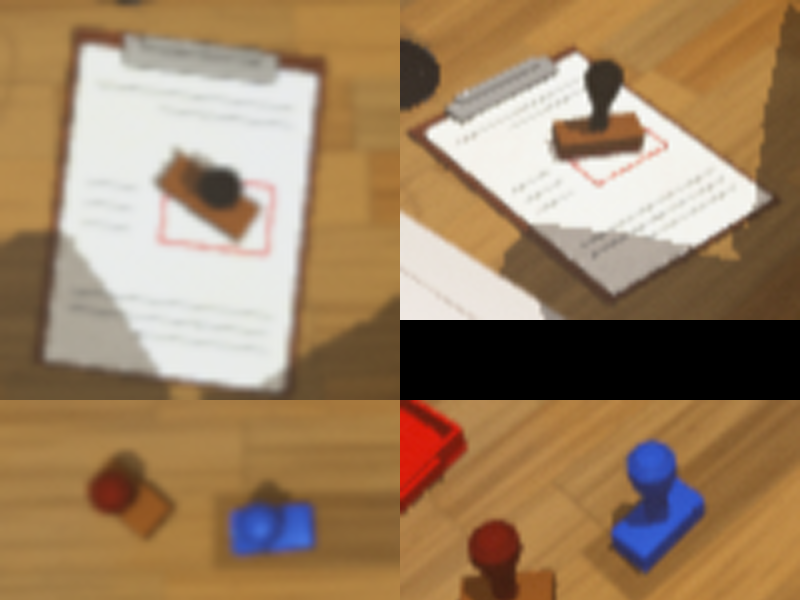

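```bash
python3 - <<'E'
from plant import ctrl
from h import *
V={n:ctrl.snapshot(n) for n in("top","scene")}
def pts(n,mask,box):
    m=np.zeros_like(mask);x0,y0,x1,y1=box;m[y0:y1,x0:x1]=mask[y0:y1,x0:x1]
    k,l,st,c=cv2.connectedComponentsWithStats(m.astype(np.uint8));i=1+st[1:,4].argmax()
    return l==i,m
def rect(n,m,z):
    yx=np.argwhere(m);W=np.array([ray(V[n],(x,y),z)[:2] for y,x in yx])*1000
    (c,sz,a)=cv2.minAreaRect(W.astype(np.float32));
    # long axis direction
    b=cv2.boxPoints((c,sz,a));e=b[1]-b[0];f=b[2]-b[1];L=e if np.hypot(*e)>np.hypot(*f) else f
    return np.round(c,1),np.round(sz,1),'longax',round(np.degrees(np.arctan2(L[1],L[0]))%180,1)
hs={}
for n in V:
    im=V[n]["img"];h=cv2.cvtColor(im,cv2.COLOR_RGB2HSV);H,S,Vv=[h[...,i].astype(int) for i in range(3)]
    R,G,B=[im[...,i].astype(int) for i in range(3)]
    T=n=="top"
    f,_=pts(n,(S<60)&(Vv>70),(312,190,375,268) if T else (300,180,396,245))
    f=cv2.morphologyEx(f.astype(np.uint8),cv2.MORPH_OPEN,np.ones((3,3)));print(n,"form",rect(n,f,.006))
    _,fr=pts(n,(R-G>25)&(abs(G-B)<25)&(R>170),(330,215,365,240) if T else (335,195,372,220))
    print(" frame",rect(n,fr,.006),fr.sum())
    br=(H<18)&(S>110)&(Vv>50)
    m,_=pts(n,br&(R-B>40),(332,212,360,236) if T else (336,196,364,212));print(" blackbase",rect(n,m,.018 if T else .012),m.sum())
    for nm,box,mk in(("blk",(342,214,358,230) if T else (343,183,358,196),Vv<75),("red",(165,238,182,252) if T else (206,318,224,334),(R>1.9*G)&(R-B>30)&(G<60))):
        m,_=pts(n,mk,box);yx=np.argwhere(m);c,r=cv2.minEnclosingCircle(yx[:,::-1].astype(np.float32));hs[nm,n]=c;print(" ",nm,c,r,yx.mean(0)[::-1],m.sum(),ray(V[n],yx.mean(0)[::-1],.055)*1000)
    m,_=pts(n,(H>=8)&(H<18)&(S>150)&(R>0),(165,240,190,260) if T else (203,325,232,350));print(" redbase?",m.sum())
    for nm,box,mk in(("btray",(205,170,245,215) if T else (195,234,250,282),Vv<60),("rtray",(160,180,195,225) if T else (145,275,210,325),(R>130)&(G<60))):
        m,_=pts(n,mk,box);print(" ",nm,rect(n,m,.02),m.sum())
    m,_=pts(n,(S<60)&(Vv>120),(255,125,292,275) if T else (205,175,350,285));print(" box",rect(n,m,.062 if T else .05))
for nm in("blk","red"):
    A=[];b=[]
    for n in V:
        d=V[n]["pose"][:3,:3]@np.linalg.inv(V[n]["K"])@np.array([*hs[nm,n],1]);d/=np.linalg.norm(d);P=np.eye(3)-np.outer(d,d);A.append(P);b.append(P@V[n]["pose"][:3,3])
    x=np.linalg.lstsq(np.vstack(A),np.hstack(b),rcond=None)[0];print(nm,x*1000)
t=V["top"]["img"];s=V["scene"]["img"]
c=lambda im,x,y,w,h,k:cv2.resize(im[y:y+h,x:x+w],(w*k,h*k),interpolation=cv2.INTER_NEAREST)
a=np.hstack([c(t,163,235,30,30,10),c(s,196,315,40,37,10)[:300]]);b=np.hstack([c(t,330,208,35,35,10)[:300],c(s,335,183,35,30,10)])
cv2.imwrite("pics/m2.png",np.vstack([a[:,:700],b[:,:700]])[:,:,::-1])
E
```

```text
top form (array([ 500.2, -148.3]), array([141.8, 197.7]), 'longax', np.float32(171.3))
 frame (array([ 496.1, -166.7]), array([66.7, 41.3]), 'longax', np.float32(87.4)) 58
 blackbase (array([ 506.3, -161.6]), array([53.2, 20.3]), 'longax', np.float32(54.5)) 93
  blk (348.0, 222.5) 3.9052248001098633 [348.20512821 222.33333333] 39 [ 506.67921638 -162.21366681   55.        ]
  red (172.0454559326172, 248.0454559326172) 4.1784563064575195 [172.05454545 247.83636364] 55 [445.73835559 331.74795566  55.        ]
 redbase? 248
  btray (array([605.8, 187.2]), array([64.8, 97.8]), 'longax', np.float32(171.9)) 706
  rtray (array([580.2, 326.6]), array([101.6,  70.2]), 'longax', np.float32(8.9)) 820
 box (array([578.2,  49. ]), array([400.7,  71. ]), 'longax', np.float32(0.7))
scene form (array([ 500.4, -145.2]), array([140.5, 203.3]), 'longax', np.float32(171.3))
 frame (array([ 485.5, -172.9]), array([82.5, 28.9]), 'longax', np.float32(79.8)) 44
 blackbase (array([ 505.6, -164.5]), array([58.1, 30.8]), 'longax', np.float32(54.2)) 155
  blk (350.5, 190.27777099609375) 4.954839706420898 [350.49230769 190.06153846] 65 [ 507.99398251 -166.47272228   55.        ]
  red (213.71929931640625, 326.85089111328125) 6.969643592834473 [213.1884058  326.67391304] 138 [443.7482664  332.06910292  55.        ]
 redbase? 544
  btray (array([596.7, 195.2]), array([ 72.7, 108.9]), 'longax', np.float32(172.2)) 1098
  rtray (array([574.9, 330.2]), array([104.8,  70. ]), 'longax', np.float32(9.2)) 1168
 box (array([596.8,  58.2]), array([484.3, 101.5]), 'longax', np.float32(0.5))
blk [ 505.21391943 -161.39639623   59.05521623]
red [444.65939904 331.56274094  52.95099164]
```

View pics/m2.png

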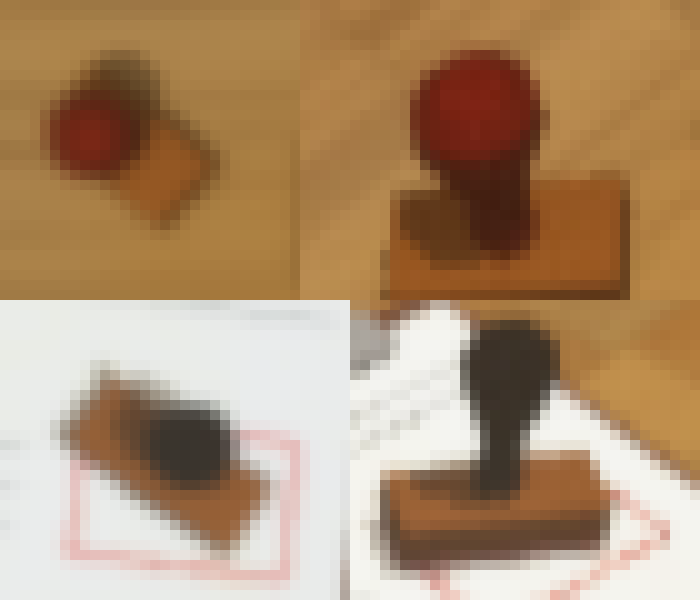

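Views: the red stamp has a dark-red knob on a brown base, with its long axis at about 54°. The black stamp stands askew on the frame, also at about 54°. I'm starting the reach for the black handle.

```bash
cat > go.py <<'E'
import sys,numpy as np
from plant import ctrl
from scipy.spatial.transform import Rotation as R
# usage: go.py x y z(mm) yaw -> tool-frame shift(cm), rotvec(deg)
x,y,z,yaw=map(float,sys.argv[1:5]);o=ctrl.get_obs()
A=R.from_euler("xyz",o["orientation"],degrees=True);B=R.from_euler("xyz",[180,0,yaw],degrees=True)
d=A.inv().apply(np.array([x,y,z])-o["tool_pos"]*1000)/10
print("row",np.round(d,2),np.round((A.inv()*B).as_rotvec(degrees=True),2),"rows",np.linalg.norm(d)/4.17)
print("now",o["clock"],np.round(o["tool_pos"]*1000,1),np.round(o["orientation"],2),np.round(o["joint_pos"],1),o["opening"],o["gripper_force"],np.round(o["force"],1))
E
python3 go.py 505.5 -162 150 -125.6
```

```text
row [-44.29  38.21   7.64] [ 3.000e-02  1.000e-02 -3.871e+01] rows 14.147068337539595
now 0.3 [ 182.5 -649.7  226.2] [ 179.97   -0.   -164.31] [-57.8  20.6   0.7  -0.  -70.1 -16.5] 0.08796748248202389 0.0 [-0.3 -0.2  0.3]
```

Units first: shifts go in shares of 60 cm and turns go in shares of 90 degrees. So -44.3 cm / 60 = -0.7383, 38.2 cm / 60 = 0.6367, -38.7 degrees / 90 = -0.43.

send_rows:
  plan:
    - [[-0.7383,0.6367,0.1267,0,0,-0.43],[-0.7383,0.6367,0.1267,0,0,-0.43],[-0.7383,0.6367,0.1267,0,0,-0.43],[-0.7383,0.6367,0.1267,0,0,-0.43],[-0.7383,0.6367,0.1267,0,0,-0.43],[-0.7383,0.6367,0.1267,0,0,-0.43],[-0.7383,0.6367,0.1267,0,0,-0.43],[-0.7383,0.6367,0.1267,0,0,-0.43]]
  fingers: 0.7

```text
clock: 0.97
tool_pos: [0.3658, -0.3726, 0.1837]
orientation: [-180.0, 0.0, -125.6]
force: [1.4, 0.1, -0.2]
opening: 0.0617
gripper_force: 0.0
```

```bash
python3 go.py 505.5 -162 150 -125.6
```

```text
row [-25.25   0.91   3.37] [-0.04  0.01  0.  ] rows 6.113213950316739
now 0.9667 [ 365.8 -372.6  183.7] [-1.7996e+02  1.0000e-02 -1.2560e+02] [-24.    8.1 -22.1  -0.  -59.8 -11.6] 0.0616791487368639 0.0 [ 1.4  0.1 -0.2]
```

send_rows:
  plan:
    - [[-0.42,0.015,0.0567,0,0,0],[-0.42,0.015,0.0567,0,0,0],[-0.42,0.015,0.0567,0,0,0],[-0.42,0.015,0.0567,0,0,0],[-0.42,0.015,0.0567,0,0,0],[-0.42,0.015,0.0567,0,0,0],[-0.42,0.015,0.0567,0,0,0],[-0.42,0.015,0.0567,0,0,0]]

```text
clock: 1.63
tool_pos: [0.5057, -0.1621, 0.1491]
orientation: [180.0, -0.0, -125.4]
force: [0.1, -0.7, 0.3]
opening: 0.0615
gripper_force: 0.0
```

```bash
python3 go.py 505.5 -162 39 -125.6
```

```text
row [0.000e+00 1.000e-02 1.101e+01] [ 0.03 -0.02  0.21] rows 2.6412519748908587
now 1.6333 [ 505.7 -162.1  149.1] [ 1.7997e+02 -2.0000e-02 -1.2539e+02] [  3.4  10.8 -23.6  -0.  -55.6 -38.8] 0.06146858557645974 0.0 [ 0.1 -0.7  0.3]
```

In the tool's units: 11 cm / 60 = 0.1833, 10 cm / 60 = 0.1667.

send_rows:
  plan:
    - [[0,0,0.05,0,0,0],[0,0,0.1,0,0,0],[0,0,0.1333,0,0,0],[0,0,0.1667,0,0,0],[0,0,0.1833,0,0,0],[0,0,0.1833,0,0,0]]

```text
clock: 2.13
tool_pos: [0.5026, -0.165, 0.0377]
orientation: [179.8, -0.1, -125.7]
force: [-0.1, -0.5, 0.1]
opening: 0.0616
gripper_force: 0.0
```

send_rows:
  plan:
    - [[0,0,0,0,0,0],[0,0,0,0,0,0],[0,0,0,0,0,0],[0,0,0,0,0,0],[0,0,0,0,0,0],[0,0,0,0,0,0],[0,0,0,0,0,0],[0,0,0,0,0,0]]
  fingers: 0

```text
clock: 2.8
tool_pos: [0.5048, -0.1642, 0.04]
orientation: [-180.0, 0.0, -125.6]
force: [-1.4, 1.6, 4.9]
opening: 0.0232
gripper_force: 30.0
```

```bash
python3 go.py 505.5 -162 160 -125.6
```

```text
row [ -0.22   0.06 -12.  ] [-0.02  0.01 -0.  ] rows 2.8773497617323844
now 2.8 [ 504.8 -164.2   40. ] [-1.7998e+02  1.0000e-02 -1.2560e+02] [  3.2  18.6 -30.6   0.  -40.8 -38.8] 0.023163228064605104 30.000652614980936 [-1.4  1.6  4.9]
```

In the tool's units: -12 cm / 60 = -0.2, -10 cm / 60 = -0.1667.

send_rows:
  plan:
    - [[0,0,-0.0333,0,0,0],[0,0,-0.0667,0,0,0],[0,0,-0.1167,0,0,0],[0,0,-0.1667,0,0,0],[0,0,-0.2,0,0,0],[0,0,-0.2,0,0,0],[0,0,-0.2,0,0,0]]

```text
clock: 3.38
tool_pos: [0.5052, -0.1641, 0.1608]
orientation: [-179.9, 0.1, -125.6]
force: [-0.6, -0.3, -2.2]
opening: 0.0229
gripper_force: 30.0
```

```bash
python3 go.py 602 189 160 -188
```

```text
row [-34.34  12.69   0.11] [-5.000e-02  1.600e-01  6.239e+01] rows 8.780327987257515
now 3.3833 [ 505.2 -164.1  160.8] [-1.7988e+02  1.1000e-01 -1.2561e+02] [  3.2  10.1 -22.9  -0.  -56.9 -38.8] 0.022860633735113232 29.999661290785298 [-0.6 -0.3 -2.2]
```

In the tool's units: -23 cm / 60 = -0.3833, -20 cm / 60 = -0.3333, 42 degrees / 90 = 0.4667.

send_rows:
  plan:
    - [[-0.0333,0.0117,0,0,0,0.0444],[-0.0833,0.03,0,0,0,0.1],[-0.1333,0.05,0,0,0,0.1667],[-0.1833,0.0683,0,0,0,0.2222],[-0.2333,0.0867,0,0,0,0.2889],[-0.2833,0.105,0,0,0,0.3444],[-0.3333,0.1233,0,0,0,0.4111],[-0.3833,0.1417,0,0,0,0.4667]]

```text
clock: 4.05
tool_pos: [0.5687, 0.0736, 0.158]
orientation: [-180.0, -0.1, -167.9]
force: [0.5, -0.3, -0.6]
opening: 0.0231
gripper_force: 30.0
```

```bash
python3 go.py 602 189 160 -188
```

```text
row [-5.67 10.58 -0.21] [-0.04 -0.14 20.08] rows 2.880111321429652
now 4.05 [568.7  73.6 158. ] [-1.7998e+02 -1.4000e-01 -1.6792e+02] [  26.9   14.3  -17.7   -0.   -58.1 -104.8] 0.02310729700918069 29.995608486933634 [ 0.5 -0.3 -0.6]
```

In the tool's units: 10.6 cm / 60 = 0.1767, 9.7 cm / 60 = 0.1617, 20 degrees / 90 = 0.2222.

send_rows:
  plan:
    - [[-0.025,0.0433,0,0,0,0.0556],[-0.05,0.0883,0,0,0,0.1111],[-0.0717,0.1333,0,0,0,0.1667],[-0.0867,0.1617,0,0,0,0.2222],[-0.095,0.1767,0,0,0,0.2222],[-0.095,0.1767,0,0,0,0.2222],[-0.095,0.1767,0,0,0,0.2222]]

```text
clock: 4.63
tool_pos: [0.6016, 0.1878, 0.1581]
orientation: [-179.9, -0.1, 172.5]
force: [-0.9, -0.2, -1.5]
opening: 0.0233
gripper_force: 30.0
```

```bash
python3 go.py 602 189 38 -188; python3 - <<'E'
from plant import ctrl
from h import *
t=ctrl.snapshot("top");s=ctrl.snapshot("scene")
c=lambda im,x,y,w,h,k:cv2.resize(im[y:y+h,x:x+w],(w*k,h*k),interpolation=cv2.INTER_CUBIC)
cv2.imwrite("pics/m3.png",np.hstack([c(t["img"],180,140,80,100,5),c(s["img"],170,180,100,125,4)])[:,:,::-1])
for nm,v in(("t",t),("s",s)):
    print(nm,np.round([proj(v,(.602+a*.0495*np.cos(np.radians(172))-b*.035*np.sin(np.radians(172)),.189+a*.0495*np.sin(np.radians(172))+b*.035*np.cos(np.radians(172)),.02)) for a,b in((1,1),(1,-1),(-1,-1),(-1,1))],1).tolist())
E
```

```text
row [-0.05  0.14 12.01] [-0.09 -0.12  0.54] rows 2.8801687607266504
now 4.6333 [601.6 187.8 158.1] [-1.7991e+02 -1.2000e-01  1.7254e+02] [  35.    19.3  -10.5   -0.   -60.4 -132.5] 0.0232859924604661 30.000045468332246 [-0.9 -0.2 -1.5]
t [[234.1, 211.9], [210.1, 209.1], [214.8, 175.8], [238.5, 178.6]]
s [[246.0, 260.5], [219.6, 275.3], [198.1, 249.3], [223.6, 236.1]]
```

View pics/m3.png

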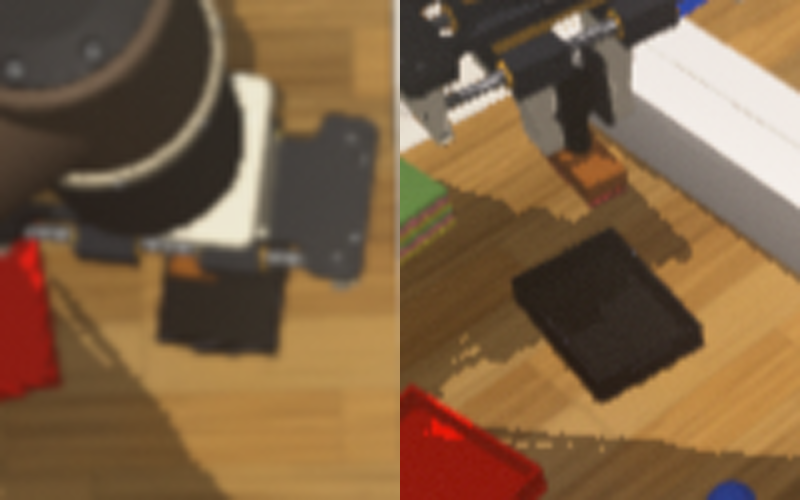

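The stamp hangs upright above the black tray and is aligned with it. Scene crop: tray corners at scene px (223,237) and (246,262) match my estimate. Lowering.

In the tool's units: 12 cm / 60 = 0.2, 11.8 cm / 60 = 0.1967, 0.5 degrees / 90 = 0.0056.

send_rows:
  plan:
    - [[0,0.0017,0.05,0,0,0.0056],[0,0.0017,0.1,0,0,0.0056],[0,0.0017,0.15,0,0,0.0056],[0,0.0017,0.1833,0,0,0.0056],[0,0.0017,0.1917,0,0,0.0056],[0,0.0017,0.1967,0,0,0.0056],[0,0.0017,0.2,0,0,0.0056],[0,0.0017,0.2,0,0,0.0056]]

```text
clock: 5.4
tool_pos: [0.6032, 0.1891, 0.0408]
orientation: [179.9, 0.1, 171.9]
force: [-0.3, -0.6, 0.1]
opening: 0.0232
gripper_force: 30.0
```

```bash
python3 go.py 602 189 37.5 -188
```

```text
row [ 0.12 -0.03  0.33] [ 0.06  0.09 -0.11] rows 0.08521723503028926
now 5.4 [603.2 189.1  40.8] [1.7994e+02 9.0000e-02 1.7189e+02] [  35.1   26.2  -17.4    0.   -46.3 -133.2] 0.023206518631606186 29.99982385081239 [-0.3 -0.6  0.1]
```

In the tool's units: 0.3 cm / 60 = 0.005, 0.2 cm / 60 = 0.0033.

send_rows:
  plan:
    - [[0,0,0.0033,0,0,0],[0,0,0.0033,0,0,0],[0,0,0.005,0,0,0],[0,0,0.005,0,0,0]]

```text
clock: 5.73
tool_pos: [0.6026, 0.1892, 0.0371]
orientation: [180.0, 0.0, 171.9]
force: [0.5, 0.2, 0.2]
opening: 0.023
gripper_force: 30.0
```

```bash
python3 go.py 602 189 37.5 -188
```

```text
row [ 0.06 -0.03 -0.04] [ 0.03  0.04 -0.11] rows 0.018647848548582133
now 5.7333 [602.6 189.2  37.1] [1.7997e+02 4.0000e-02 1.7189e+02] [  35.1   26.5  -17.6    0.   -45.9 -133.2] 0.022995384771043292 30.00008103554137 [0.5 0.2 0.2]
```

In the tool's units: 0.1 cm / 60 = 0.0017, 0.05 cm / 60 = 0.0008.

send_rows:
  plan:
    - [[0,0,0.0008,0,0,0],[0,0,0.0017,0,0,0],[0,0,0.0017,0,0,0]]

```text
clock: 5.98
tool_pos: [0.603, 0.1895, 0.037]
orientation: [180.0, 0.1, 171.9]
force: [-1.9, 0.3, 7.5]
opening: 0.023
gripper_force: 30.0
```

send_rows:
  plan:
    - [[0,0,0.0008,0,0,0],[0,0,0.0017,0,0,0],[0,0,0.0017,0,0,0]]

```text
clock: 6.23
tool_pos: [0.6032, 0.1897, 0.0369]
orientation: [179.9, 0.1, 171.9]
force: [-4.9, 1.1, 14.1]
opening: 0.0231
gripper_force: 30.0
```

In contact; releasing and rising.

In the tool's units: -0.2 cm / 60 = -0.0033.

send_rows:
  plan:
    - [[0,0,-0.0033,0,0,0],[0,0,-0.0033,0,0,0],[0,0,-0.0033,0,0,0],[0,0,-0.0033,0,0,0],[0,0,-0.0033,0,0,0],[0,0,-0.0033,0,0,0]]
  fingers: 0.7

```text
clock: 6.73
tool_pos: [0.6024, 0.1889, 0.0363]
orientation: [-180.0, -0.0, 171.9]
force: [-0.3, 0.2, 0.3]
opening: 0.0573
gripper_force: 0.0
```

send_rows:
  plan:
    - [[0,0,-0.0333,0,0,0],[0,0,-0.0833,0,0,0],[0,0,-0.15,0,0,0],[0,0,-0.2,0,0,0],[0,0,-0.2,0,0,0]]

```text
clock: 7.15
tool_pos: [0.6059, 0.1904, 0.164]
orientation: [179.7, 0.5, 172.0]
force: [0.4, 0.1, 0.1]
opening: 0.0617
gripper_force: 0.0
```

```bash
python3 go.py 445 332 140 -125.5; python3 go.py 445 220 200 -125.5
```

```text
row [17.94 11.75  2.3 ] [  0.     0.63 -62.55] rows 5.172019398203032
now 7.15 [605.9 190.4 164. ] [179.69   0.51 171.95] [ 3.510e+01  1.900e+01 -1.010e+01  1.000e-01 -6.030e+01 -1.332e+02] 0.061734885612761525 0.0 [0.4 0.1 0.1]
row [16.31  0.7  -3.74] [  0.     0.63 -62.55] rows 4.017278166141946
now 7.15 [605.9 190.4 164. ] [179.69   0.51 171.95] [ 3.510e+01  1.900e+01 -1.010e+01  1.000e-01 -6.030e+01 -1.332e+02] 0.061734885612761525 0.0 [0.4 0.1 0.1]
```

```bash
python3 go.py 480 -100 220 -125.6
```

```text
row [  8.35 -30.49  -5.84] [  0.     0.63 -62.45] rows 7.708564807750148
now 7.15 [605.9 190.4 164. ] [179.69   0.51 171.95] [ 3.510e+01  1.900e+01 -1.010e+01  1.000e-01 -6.030e+01 -1.332e+02] 0.061734885612761525 0.0 [0.4 0.1 0.1]
```

In the tool's units: -30 cm / 60 = -0.5, -26 cm / 60 = -0.4333, -56 degrees / 90 = -0.6222.

send_rows:
  plan:
    - [[0.0083,-0.0333,-0.0167,0,0.0056,-0.0778],[0.0333,-0.1,-0.05,0,0.0056,-0.1556],[0.055,-0.1667,-0.0833,0,0.0056,-0.2333],[0.075,-0.2333,-0.0967,0,0.0056,-0.3111],[0.0917,-0.3,-0.0967,0,0.0056,-0.3889],[0.1083,-0.3667,-0.0967,0,0.0056,-0.4667],[0.125,-0.4333,-0.0967,0,0.0056,-0.5444],[0.1383,-0.5,-0.0967,0,0.0056,-0.6222]]

```text
clock: 7.82
tool_pos: [0.481, -0.0859, 0.2149]
orientation: [179.8, -0.4, -132.3]
force: [0.5, -0.3, -0.1]
opening: 0.0616
gripper_force: 0.0
```

```bash
python3 go.py 250 -560 220 -160
```

```text
row [ 50.61 -14.84  -0.22] [ 0.11 -0.43 27.67] rows 12.6473155280715
now 7.8167 [481.  -85.9 214.9] [ 179.79   -0.39 -132.32] [ 13.    3.5 -22.9   0.1 -64.  -55.4] 0.06161116158880908 0.0 [ 0.5 -0.3 -0.1]
```

In the tool's units: 50.6 cm / 60 = 0.8433, -14.8 cm / 60 = -0.2467, 27 degrees / 90 = 0.3.

send_rows:
  plan:
    - [[0.8433,-0.2467,0,0,-0.0044,0.3],[0.8433,-0.2467,0,0,-0.0044,0.3],[0.8433,-0.2467,0,0,-0.0044,0.3],[0.8433,-0.2467,0,0,-0.0044,0.3],[0.8433,-0.2467,0,0,-0.0044,0.3],[0.8433,-0.2467,0,0,-0.0044,0.3],[0.8433,-0.2467,0,0,-0.0044,0.3],[0.8433,-0.2467,0,0,-0.0044,0.3]]

```text
clock: 8.48
tool_pos: [0.333, -0.3845, 0.2168]
orientation: [179.9, -0.1, -159.7]
force: [1.9, 0.2, 0.5]
opening: 0.0615
gripper_force: 0.0
```

```bash
python3 go.py 250 -560 220 -160; python3 - <<'E'
from plant import ctrl
from h import *
t=ctrl.snapshot("top");s=ctrl.snapshot("scene");np.save("ts.npy",[t,s],allow_pickle=True)
c=lambda im,x,y,w,h,k:cv2.resize(im[y:y+h,x:x+w],(w*k,h*k),interpolation=cv2.INTER_CUBIC)
t,s=t["img"],s["img"]
cv2.imwrite("pics/m4.png",np.vstack([np.hstack([c(t,325,205,45,40,9)[:300,:400],c(s,325,190,50,38,8)[:300]]),np.hstack([c(t,200,165,50,38,8)[:300],c(s,195,313,50,38,8)[:300]])])[:,:,::-1])
E
```

```text
row [ 13.88 -13.57  -0.32] [ 0.08 -0.07  0.33] rows 4.655228591000296
now 8.4833 [ 333.  -384.5  216.8] [ 1.7992e+02 -7.0000e-02 -1.5967e+02] [-27.    5.2 -20.7  -0.  -64.1 -42.7] 0.06145106846315085 0.0 [1.9 0.2 0.5]
```

View pics/m4.png

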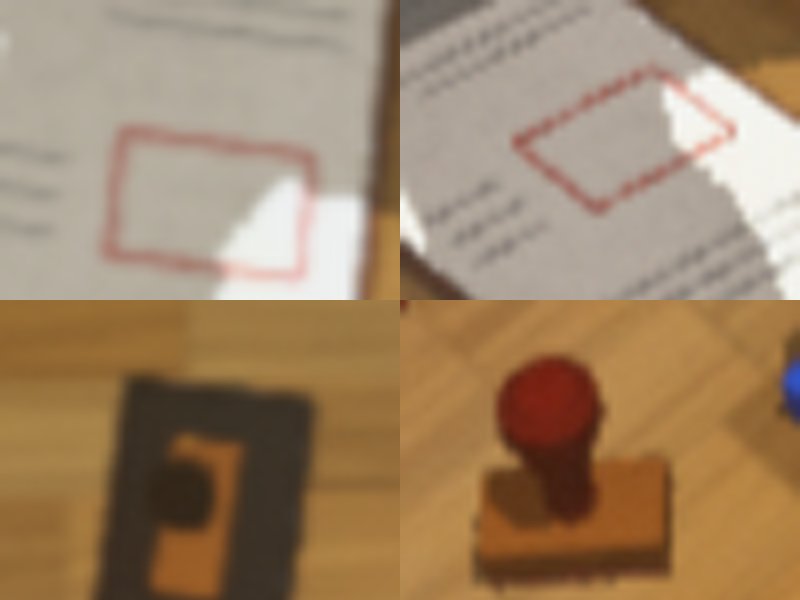

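The picture shows the black stamp upright inside the black tray, the frame fully visible, and the red stamp's top-face corners clear in the scene view.

```bash
python3 - <<'E'
from h import *
t,s=np.load("ts.npy",allow_pickle=True)
def rep(nm,v,c,k,o,z):
    P=np.array([ray(v,((x+.5)/k-.5+o[0],(y+.5)/k-.5+o[1]),z)[:2]*1000 for x,y in c])
    e=np.roll(P,-1,0)-P
    print(nm,P.mean(0).round(1),np.hypot(*e.T).round(1),(np.degrees(np.arctan2(e[:,1],e[:,0]))%180).round(1))
rep("frame top",t,[(118,130),(315,155),(302,275),(105,257)],9,(325,205),.006)
rep("frame scene",s,[(115,141),(253,67),(335,131),(200,211)],8,(325,190),.006)
rep("red base scene",s,[(85,170),(268,160),(267,245),(80,258)],8,(195,313),.018)
for n,v,bx in(("top",t,(335,217,363,238)),("scene",s,(337,196,369,219))):
    im=v["img"].astype(int);x0,y0,x1,y1=bx
    m=np.zeros(im.shape[:2],bool);m[y0:y1,x0:x1]=(im[...,0]-im[...,1]>28)[y0:y1,x0:x1]&(abs(im[...,1]-im[...,2])<28)[y0:y1,x0:x1]
    W=np.array([ray(v,(x,y),.006)[:2]*1000 for y,x in np.argwhere(m)]);print(n,cv2.minAreaRect(W.astype(np.float32)),m.sum())
    f=np.argwhere(m)
im=t["img"].astype(int);h=cv2.cvtColor(t["img"],cv2.COLOR_RGB2HSV)
m=((im[...,0]>1.9*im[...,1])&(im[...,0]-im[...,2]>30)&(im[...,1]<60));
for n,v,b in(("top",t,(163,238,184,254)),("scene",s,(205,316,224,334))):
    im=v["img"].astype(int);x0,y0,x1,y1=b;q=im[y0:y1,x0:x1];m=(q[...,0]>2.2*q[...,1])&(q[...,1]<60)
    yx=np.argwhere(m);c,r=cv2.minEnclosingCircle(yx[:,::-1].astype(np.float32));print(n,c,r,ray(v,(c[0]+x0,c[1]+y0),.055)*1000)
E
```

```text
frame top [ 497.9 -167.9] [64.1 39.2 63.6 41.5] [ 81.5 171.3  83.5 172. ]
frame scene [ 494.5 -165.9] [61.7 40.2 61.6 42. ] [ 80.8 170.   82.5 170.3]
red base scene [440.1 333.1] [45.2 23.4 45.2 24.1] [ 47.6 139.9  48.5 139.8]
top ((497.7660217285156, -167.36077880859375), (64.2259750366211, 43.72726821899414), 81.09269714355469) 77
scene ((492.9436950683594, -174.74099731445312), (86.0892105102539, 43.3864631652832), 81.4977798461914) 85
top (8.699999809265137, 10.300000190734863) 3.546929359436035 [444.4677677  332.72351859  55.        ]
scene (8.607142448425293, 10.714285850524902) 6.725869178771973 [443.10285275 331.56656085  55.        ]
```

```bash
python3 go.py 442.5 332.5 160 -130.5
```

```text
row [-35.04  63.8    5.64] [  0.16  -0.13 -29.52] rows 17.508596428153545
now 8.5833 [ 331.3 -386.9  216.1] [ 1.7988e+02 -1.7000e-01 -1.6002e+02] [-27.3   5.4 -20.7   0.  -64.1 -42.8] 0.06141269037234334 0.0 [-0.2  0.9 -0.8]
```

```bash
python3 go.py 510 -40 200 -130.5
```

```text
row [-28.65  26.5    1.59] [  0.16  -0.13 -29.52] rows 9.365799370597724
now 8.5833 [ 331.3 -386.9  216.1] [ 1.7988e+02 -1.7000e-01 -1.6002e+02] [-27.3   5.4 -20.7   0.  -64.1 -42.8] 0.06141269037234334 0.0 [-0.2  0.9 -0.8]
```

In the tool's units: -28.6 cm / 60 = -0.4767, 26.5 cm / 60 = 0.4417, -29.5 degrees / 90 = -0.3278.

send_rows:
  plan:
    - [[-0.4767,0.4417,0.0267,0.0022,0,-0.3278],[-0.4767,0.4417,0.0267,0.0022,0,-0.3278],[-0.4767,0.4417,0.0267,0.0022,0,-0.3278],[-0.4767,0.4417,0.0267,0.0022,0,-0.3278],[-0.4767,0.4417,0.0267,0.0022,0,-0.3278],[-0.4767,0.4417,0.0267,0.0022,0,-0.3278],[-0.4767,0.4417,0.0267,0.0022,0,-0.3278],[-0.4767,0.4417,0.0267,0.0022,0,-0.3278]]
  fingers: 0.6

```text
clock: 9.25
tool_pos: [0.4852, -0.0833, 0.2031]
orientation: [-179.9, -0.0, -130.1]
force: [1.0, -0.6, -0.1]
opening: 0.0525
gripper_force: 0.0
```

```bash
python3 go.py 442.5 332.5 160 -130.5
```

```text
row [-29.03  30.08   4.24] [-0.08 -0.05  0.35] rows 10.076612983467133
now 9.25 [485.2 -83.3 203.1] [-1.7992e+02 -5.0000e-02 -1.3015e+02] [ 13.3   4.2 -23.9   0.1 -61.9 -53.5] 0.052500983031918295 0.0 [ 1.  -0.6 -0.1]
```

In the tool's units: 30 cm / 60 = 0.5, 4.2 cm / 60 = 0.07, 0.3 degrees / 90 = 0.0033.

send_rows:
  plan:
    - [[-0.4833,0.5,0.07,0,0,0.0033],[-0.4833,0.5,0.07,0,0,0.0033],[-0.4833,0.5,0.07,0,0,0.0033],[-0.4833,0.5,0.07,0,0,0.0033],[-0.4833,0.5,0.07,0,0,0.0033],[-0.4833,0.5,0.07,0,0,0.0033],[-0.4833,0.5,0.07,0,0,0.0033],[-0.4833,0.5,0.07,0,0,0.0033]]

```text
clock: 9.92
tool_pos: [0.4503, 0.2465, 0.1689]
orientation: [-179.9, -0.1, -130.4]
force: [1.2, -1.2, 0.6]
opening: 0.0527
gripper_force: 0.0
```

```bash
python3 go.py 442.5 332.5 120 -130.5
```

```text
row [-6.04  6.18  4.88] [-0.06 -0.05  0.06] rows 2.38138478965979
now 9.9167 [450.3 246.5 168.9] [-1.7994e+02 -5.0000e-02 -1.3044e+02] [ 50.7   8.1 -24.2   0.1 -57.8 -91.2] 0.052726330168059554 0.0 [ 1.2 -1.2  0.6]
```

In the tool's units: 6.2 cm / 60 = 0.1033, -6 cm / 60 = -0.1.

send_rows:
  plan:
    - [[-0.1,0.1033,0,0,0,0],[-0.1,0.1033,0,0,0,0],[-0.1,0.1033,0.05,0,0,0],[-0.1,0.1033,0.0817,0,0,0],[-0.1,0.1033,0.0817,0,0,0],[-0.1,0.1033,0.0817,0,0,0],[-0.1,0.1033,0.0817,0,0,0]]

```text
clock: 10.5
tool_pos: [0.4436, 0.3301, 0.1209]
orientation: [-179.9, -0.0, -130.5]
force: [-0.2, 0.3, 1.0]
opening: 0.0525
gripper_force: 0.0
```

```bash
python3 go.py 442.5 332.5 9 -130.5
```

```text
row [-0.12  0.25 11.19] [-0.08 -0.03  0.03] rows 2.683910972866993
now 10.5 [443.6 330.1 120.9] [-1.7992e+02 -3.0000e-02 -1.3047e+02] [ 57.   14.5 -23.    0.1 -52.5 -97.5] 0.052465161173896026 0.0 [-0.2  0.3  1. ]
```

In the tool's units: 9 cm / 60 = 0.15, 8 cm / 60 = 0.1333.

send_rows:
  plan:
    - [[0,0.0017,0.05,0,0,0],[0,0.0017,0.1,0,0,0],[0,0.0017,0.1333,0,0,0],[0,0.0017,0.15,0,0,0],[0,0.0017,0.15,0,0,0],[0,0.0017,0.15,0,0,0],[0,0.0017,0.15,0,0,0]]

```text
clock: 11.08
tool_pos: [0.4434, 0.3314, 0.0317]
orientation: [-179.9, 0.1, -130.5]
force: [-0.5, 0.6, 0.9]
opening: 0.0526
gripper_force: 0.0
```

```bash
python3 go.py 442.5 332.5 9 -130.5; python3 - <<'E'
from plant import ctrl
from h import *
s=ctrl.snapshot("scene");im=s["img"][285:360,165:265]
cv2.imwrite("pics/m5.png",cv2.resize(im,None,fx=8,fy=8,interpolation=cv2.INTER_CUBIC)[:,:,::-1])
E
```

```text
row [-0.03  0.14  2.27] [-0.06  0.08  0.02] rows 0.5444936248647413
now 11.0833 [443.4 331.4  31.7] [-1.7994e+02  8.0000e-02 -1.3048e+02] [ 57.1  21.  -28.2   0.1 -40.7 -97.7] 0.05264118803160932 0.0 [-0.5  0.6  0.9]
```

View pics/m5.png

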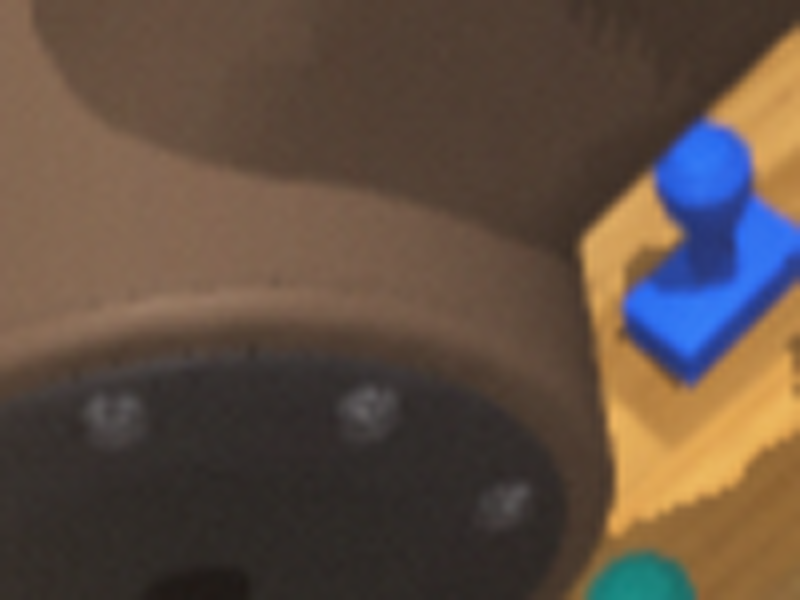

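The arm hides the red stamp here, and the blue and turquoise look-alikes are clear of it. Continuing down gently.

In the tool's units: 2.2 cm / 60 = 0.0367, 1.6 cm / 60 = 0.0267.

send_rows:
  plan:
    - [[0,0.0017,0.0133,0,0,0],[0,0.0017,0.0267,0,0,0],[0,0.0017,0.0367,0,0,0],[0,0.0017,0.0367,0,0,0],[0,0.0017,0.0367,0,0,0]]

```text
clock: 11.55
tool_pos: [0.4413, 0.3306, 0.0071]
orientation: [-179.9, -0.2, -130.5]
force: [-0.3, -0.0, 0.4]
opening: 0.0527
gripper_force: 0.0
```

send_rows:
  plan:
    - [[0,0,0,0,0,0],[0,0,0,0,0,0],[0,0,0,0,0,0],[0,0,0,0,0,0],[0,0,0,0,0,0],[0,0,0,0,0,0],[0,0,0,0,0,0],[0,0,0,0,0,0]]
  fingers: 0

```text
clock: 12.22
tool_pos: [0.4417, 0.3311, 0.008]
orientation: [-179.9, -0.1, -130.5]
force: [0.4, 0.3, 2.6]
opening: 0.0247
gripper_force: 30.0
```

```bash
python3 go.py 442.5 332.5 160 -130.5
```

```text
row [-1.40e-01  1.00e-02 -1.52e+01] [-0.06 -0.07  0.02] rows 3.645330221103312
now 12.2167 [441.7 331.1   8. ] [-1.7994e+02 -7.0000e-02 -1.3048e+02] [ 57.2  22.9 -29.4   0.1 -37.7 -97.8] 0.02473411785632994 29.99909520149231 [0.4 0.3 2.6]
```

Gripped on the base at 24.7 mm opening. Lifting.

In the tool's units: -14 cm / 60 = -0.2333, -12 cm / 60 = -0.2.

send_rows:
  plan:
    - [[0,0,-0.0167,0,0,0],[0,0,-0.05,0,0,0],[0,0,-0.1,0,0,0],[0,0,-0.15,0,0,0],[0,0,-0.2,0,0,0],[0,0,-0.2333,0,0,0],[0,0,-0.2333,0,0,0]]

```text
clock: 12.8
tool_pos: [0.4435, 0.3332, 0.1535]
orientation: [-179.9, 0.4, -130.4]
force: [-0.1, 0.2, -0.2]
opening: 0.0244
gripper_force: 30.0
```

```bash
python3 go.py 500 40 150 -98.8;python3 go.py 496.8 -167 120 -98.8
```

```text
row [ 18.65 -23.32   0.26] [ -0.18   0.36 -31.63] rows 7.160236644078454
now 12.8 [443.5 333.2 153.5] [-179.93    0.39 -130.43] [ 57.2  12.5 -20.9   0.1 -56.3 -97.7] 0.024438344871221943 29.998660683631897 [-0.1  0.2 -0.2]
row [ 34.63 -36.49   3.16] [ -0.18   0.36 -31.63] rows 12.089003530503277
now 12.8 [443.5 333.2 153.5] [-179.93    0.39 -130.43] [ 57.2  12.5 -20.9   0.1 -56.3 -97.7] 0.024438344871221943 29.998660683631897 [-0.1  0.2 -0.2]
```

In the tool's units: -21.9 cm / 60 = -0.365, 20.8 cm / 60 = 0.3467, -24 degrees / 90 = -0.2667.

send_rows:
  plan:
    - [[0.0333,-0.0333,0,0,0.0033,-0.0333],[0.075,-0.08,0,0,0.0033,-0.0667],[0.12,-0.1267,0,0,0.0033,-0.1],[0.1667,-0.175,0,0,0.0033,-0.1333],[0.2117,-0.2233,0,0,0.0033,-0.1667],[0.2567,-0.27,0,0,0.0033,-0.2],[0.3017,-0.3167,0,0,0.0033,-0.2333],[0.3467,-0.365,0,0,0.0033,-0.2667]]

```text
clock: 13.47
tool_pos: [0.4726, 0.029, 0.1488]
orientation: [180.0, -0.4, -106.3]
force: [1.3, 0.1, -0.6]
opening: 0.025
gripper_force: 30.0
```

```bash
python3 go.py 496.8 -167 120 -98.8
```

```text
row [18.12 -7.83  3.  ] [ 0.05 -0.37 -7.51] rows 4.7869329069637665
now 13.4667 [472.6  29.  148.8] [ 179.97   -0.37 -106.31] [ 27.6   5.5 -30.4   0.3 -54.4 -44.1] 0.024987406256776076 30.000233352184296 [ 1.3  0.1 -0.6]
```

In the tool's units: 18.1 cm / 60 = 0.3017, 5.5 cm / 60 = 0.0917, -7.5 degrees / 90 = -0.0833.

send_rows:
  plan:
    - [[0.0417,-0.0183,0,0,-0.0022,-0.0222],[0.0917,-0.04,0,0,-0.0044,-0.0444],[0.1417,-0.0617,0,0,-0.0044,-0.0667],[0.1917,-0.0833,0.0083,0,-0.0044,-0.0833],[0.2417,-0.105,0.025,0,-0.0044,-0.0833],[0.2833,-0.1233,0.0417,0,-0.0044,-0.0833],[0.3017,-0.13,0.05,0,-0.0044,-0.0833],[0.3017,-0.13,0.05,0,-0.0044,-0.0833]]

```text
clock: 14.13
tool_pos: [0.4953, -0.167, 0.1182]
orientation: [179.8, -0.0, -99.2]
force: [-0.7, -0.4, 1.5]
opening: 0.0246
gripper_force: 30.0
```

In the tool's units: 3 cm / 60 = 0.05, 2 cm / 60 = 0.0333.

send_rows:
  plan:
    - [[0,0,0.0167,0,0,0],[0,0,0.0333,0,0,0],[0,0,0.05,0,0,0],[0,0,0.05,0,0,0],[0,0,0.05,0,0,0],[0,0,0.05,0,0,0],[0,0,0.05,0,0,0]]

```text
clock: 14.72
tool_pos: [0.4969, -0.1646, 0.09]
orientation: [180.0, 0.0, -98.9]
force: [-0.1, -0.2, -0.7]
opening: 0.025
gripper_force: 30.0
```

```bash
python3 go.py 496.8 -167 25 -98.8; python3 - <<'E'
from plant import ctrl
from h import *
t=ctrl.snapshot("top");s=ctrl.snapshot("scene")
c=lambda im,x,y,w,h,k:cv2.resize(im[y:y+h,x:x+w],(w*k,h*k),interpolation=cv2.INTER_CUBIC)
cv2.imwrite("pics/m6.png",np.hstack([c(t["img"],305,170,60,100,5),c(s["img"],310,150,62,62,8)[:500]])[:500,:796,::-1])
E
```

```text
row [ 0.24 -0.03  6.5 ] [ 0.02  0.02 -0.14] rows 1.5586477194110262
now 14.7167 [ 496.9 -164.6   90. ] [ 1.7998e+02  2.0000e-02 -9.8940e+01] [  3.1  14.1 -28.6  -0.  -47.3 -12.1] 0.024984044882124336 29.99854266643524 [-0.1 -0.2 -0.7]Traceback (most recent call last):
  File "<stdin>", line 5, in <module>
    return _nx.concatenate(arrs, 1, dtype=dtype, casting=casting)
           ~~~~~~~~~~~~~~~^^^^^^^^^^^^^^^^^^^^^^^^^^^^^^^^^^^^^^^
ValueError: all the input array dimensions except for the concatenation axis must match exactly, but along dimension 0, the array at index 0 has size 500 and the array at index 1 has size 496
```

```bash
python3 - <<'E'
from plant import ctrl
from h import *
s=ctrl.snapshot("scene");im=s["img"][140:215,300:400]
print(proj(s,(.4969,-.1646,.09)))
cv2.imwrite("pics/m6.png",cv2.resize(im,None,fx=8,fy=8,interpolation=cv2.INTER_CUBIC)[:,:,::-1])
E
```

```text
[354.67939341 181.66617687]
```

View pics/m6.png

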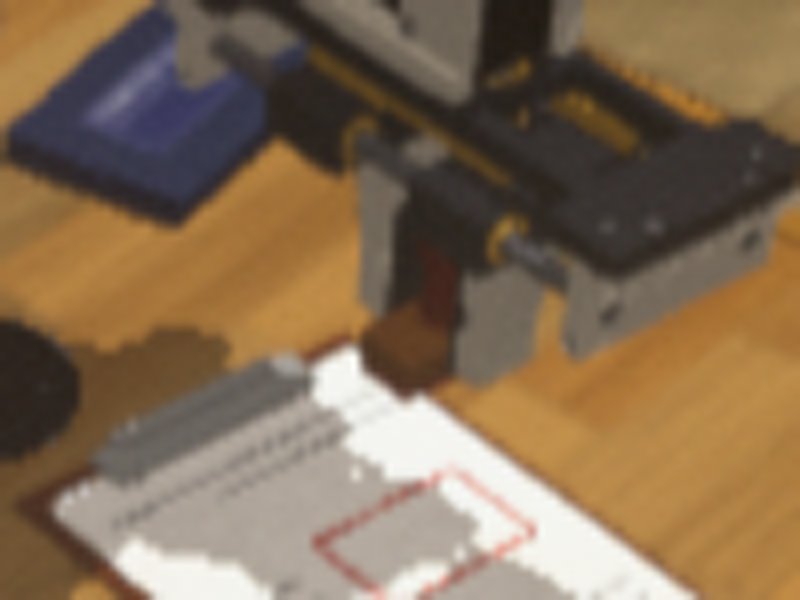

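```bash
python3 - <<'E'
from plant import ctrl
from h import *
s=ctrl.snapshot("scene");a=np.radians(81.06);u=np.array([np.cos(a),np.sin(a)]);w=np.array([-u[1],u[0]]);C=np.array([.4969,-.1646])
for z in(.082,.1):
  for d in(.023,.019):
    print(z,d,[np.round((proj(s,(*(C+d*u+k*w),z))-[300,140]+.5)*8,0).tolist() for k in(.012,-.012)])
for px in((366,368),(412,393)):
    P=ray(s,((px[0])/8-.5+300,px[1]/8-.5+140),.082)[:2]-C;print(P@u*1000,P@w*1000)
h=np.mean(s["img"][180:190,343:360],axis=2);print(s["img"][181:193,345:358,0])
E
```

```text
0.082 0.023 [[411.0, 405.0], [359.0, 366.0]]
0.082 0.019 [[421.0, 400.0], [369.0, 361.0]]
0.1 0.023 [[416.0, 360.0], [363.0, 321.0]]
0.1 0.019 [[426.0, 355.0], [373.0, 316.0]]
21.8951996276743 -9.996187671386537
18.80945397388225 7.8787605399371285
[[121 101  96  95  97  97  97  97  94  92  84  71  89]
 [ 94  87  92  96  97  98  97  97  97  95  93  71 109]
 [ 92  78  85  91  97  97  97  98  97  95  91  74 110]
 [109  76  80  83  91  97 101  97  93  89  80  73 112]
 [126  80  76  79  81  88  93  89  84  82  78  74 110]
 [168 112  88  81  78  81  83  81  82  81  81  82 112]
 [227 191 136  97  81  80  81  80  82  87 103 119 135]
 [236 232 209 161 100  85  88  88  97 122 142 167 168]
 [230 230 239 227 160 123 131 129 146 158 162 170 171]
 [241 241 237 235 226 201 209 208 214 184 155 160 169]
 [238 237 230 231 242 242 243 243 242 232 195 159 163]
 [230 231 242 243 244 245 244 244 245 243 241 208 173]]
```

In the tool's units: 5.5 cm / 60 = 0.0917, 1.5 cm / 60 = 0.025.

send_rows:
  plan:
    - [[0.0017,0,0.025,0,0,0],[0.0033,0,0.05,0,0,0],[0.0033,0,0.075,0,0,0],[0.0033,0,0.0917,0,0,0],[0.0033,0,0.0917,0,0,0],[0.0033,0,0.0917,0,0,0],[0.0033,0,0.0917,0,0,0],[0.0033,0,0.0917,0,0,0]]

```text
clock: 15.58
tool_pos: [0.4968, -0.167, 0.0354]
orientation: [-180.0, 0.0, -99.0]
force: [0.3, -1.1, -1.4]
opening: 0.0249
gripper_force: 30.0
```

```bash
python3 go.py 496.8 -167 24 -98.8; python3 - <<'E'
from plant import ctrl
from h import *
s=ctrl.snapshot("scene");im=s["img"][165:225,310:390]
np.save("s7.npy",[s],allow_pickle=True)
cv2.imwrite("pics/m7.png",cv2.resize(im,None,fx=10,fy=10,interpolation=cv2.INTER_CUBIC)[:,:,::-1])
E
```

```text
row [0.   0.   1.14] [-0.02  0.02 -0.17] rows 0.27349232710229104
now 15.5833 [ 496.8 -167.    35.4] [-1.7998e+02  2.0000e-02 -9.8970e+01] [  2.9  18.5 -31.7  -0.  -39.8 -11.8] 0.024921130405266317 29.998581111431122 [ 0.3 -1.1 -1.4]
```

View pics/m7.png

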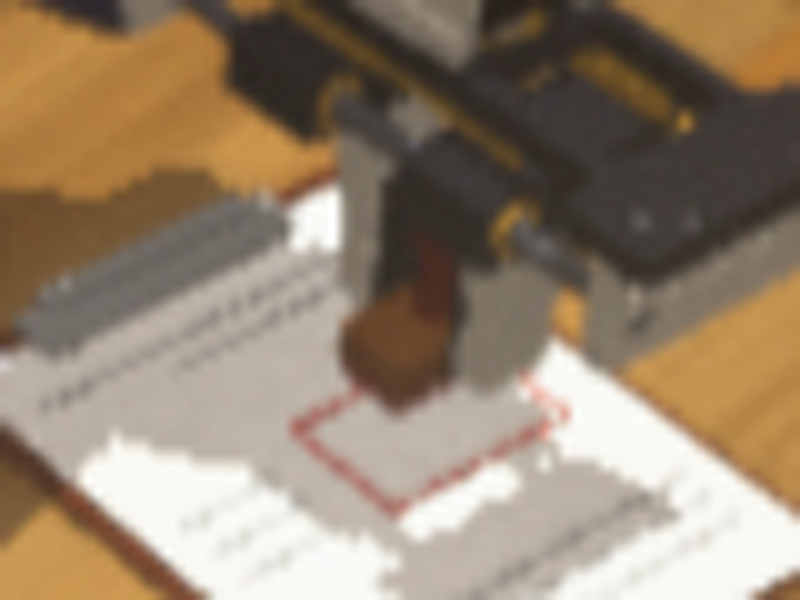

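```bash
python3 - <<'E'
from h import *
s,=np.load("s7.npy",allow_pickle=True);a=np.radians(81.1);u=np.array([np.cos(a),np.sin(a)]);w=np.array([-u[1],u[0]])
q=lambda p,z:ray(s,(p[0]/10-.5+310,p[1]/10-.5+165),z)[:2]*1000
f=[q(p,.006) for p in((293,428),(395,512),(565,410))]
b=[q(p,.0274) for p in((342,365),(398,412))]
for n,P in zip(("fL","fN","fR","bL","bN"),f+b):print(n,P.round(1),"u",round(P@u,1),"w",round(P@w,1))
e=f[0]-f[1];g=f[1]-f[2];k=b[0]-b[1]
print([np.degrees(np.arctan2(v[1],v[0])).round(1) for v in(e,g,k)])
C=np.array([496.8,-167.]);print("tcp u,w",C@u,C@w)
E
```

```text
fL [ 519.6 -138.4] u -56.3 w -534.8
fN [ 479.9 -131.6] u -55.7 w -494.5
fR [ 472.1 -193.5] u -118.1 w -496.4
bL [ 512.  -146.9] u -65.9 w -528.5
bN [ 489.9 -142.6] u -65.1 w -506.1
[np.float64(-9.7), np.float64(82.8), np.float64(-11.1)]
tcp u,w -88.12917766991214 -516.6550958262437
```

The stamp is upright above the frame. Its near corner is at crop (398,412), with the frame corners at (293,428), (395,512) and (565,410). Lowering to the final 1 cm with a small correction.

In the tool's units: 1.1 cm / 60 = 0.0183, 0.8 cm / 60 = 0.0133, -0.2 degrees / 90 = -0.0022.

send_rows:
  plan:
    - [[-0.0013,0.001,0.0067,0,0,-0.0022],[-0.0013,0.001,0.0133,0,0,-0.0022],[-0.0013,0.001,0.0183,0,0,-0.0022],[-0.0013,0.001,0.0183,0,0,-0.0022],[-0.0013,0.001,0.0183,0,0,-0.0022],[-0.0013,0.001,0.0183,0,0,-0.0022],[-0.0013,0.001,0.0183,0,0,-0.0022],[-0.0013,0.001,0.0183,0,0,-0.0022]]

```text
clock: 16.3
tool_pos: [0.4958, -0.1661, 0.0236]
orientation: [179.9, 0.0, -98.8]
force: [0.2, 0.2, -0.1]
opening: 0.0246
gripper_force: 30.0
```

```bash
python3 go.py 496.3 -166.2 24 -98.8
```

```text
row [ 0.01 -0.05 -0.04] [0.05 0.02 0.02] rows 0.015436195217948
now 16.3 [ 495.8 -166.1   23.6] [ 1.7995e+02  2.0000e-02 -9.8780e+01] [  3.   19.4 -32.4  -0.  -38.2 -11.7] 0.024612843690167037 29.99865084886551 [ 0.2  0.2 -0.1]
```

Let it settle, check the whole scene once, then hand in.

send_rows:
  plan:
    - [[0,0,0,0,0,0],[0,0,0,0,0,0],[0,0,0,0,0,0],[0,0,0,0,0,0]]

```text
clock: 16.63
tool_pos: [0.4956, -0.1661, 0.0236]
orientation: [179.9, 0.0, -98.8]
force: [0.3, -0.0, -0.1]
opening: 0.0248
gripper_force: 30.0
```

```bash
python3 - <<'E'
from plant import ctrl
import cv2
s=ctrl.snapshot("scene")["img"];cv2.imwrite("pics/m8.png",cv2.resize(s[150:360,130:410],None,fx=2.8,fy=2.8)[:,:,::-1])
E
```

```text
(no output)
```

View pics/m8.png

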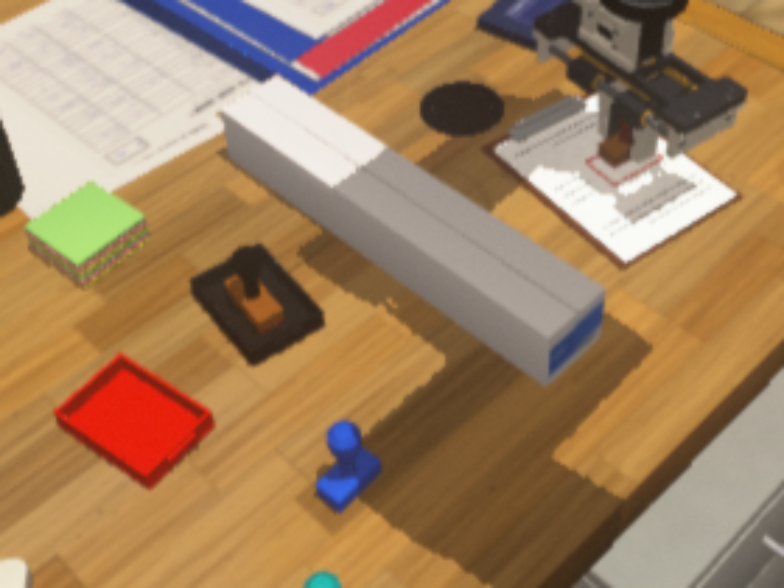

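All is in place: the black stamp stands in the black tray at crop (250,290), and the red stamp is held over the frame at (617,150). One 1 mm nudge, then I hand in.

In the tool's units: -0.1 cm / 60 = -0.0017.

send_rows:
  plan:
    - [[0,-0.0017,0,0,0,0],[0,-0.0017,0,0,0,0],[0,-0.0017,0,0,0,0],[0,-0.0017,0,0,0,0]]

```text
clock: 17.02
tool_pos: [0.4966, -0.1662, 0.0235]
orientation: [179.9, 0.0, -98.8]
force: [0.1, 0.1, -0.6]
opening: 0.0249
gripper_force: 30.0
```

```bash
python3 -c "
from plant import ctrl
print(ctrl.get_obs()['tool_pos']);print(ctrl.close_job())"
```

```text
[ 0.49663479 -0.16623228  0.02351076]
the job is handed in; nothing more can be done
None
```

The job is handed in at about 17 s: the black stamp stands upright in the black tray, released, and the red stamp is held upright about 1 cm above the frame, lined up with it and centred to about 2 mm by my camera measurements (the hand-in returned no verdict).

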